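Close and lock the sliding cover of the saddler's tool chest

TASK

With a fingertip, push the cover board along the rails of the wooden tool chest until it drops into its locating notches and lies fully down over the awl compartment. Then swing the small wooden turn-button round by its peg until it points straight back over the board, square to the end wall, so that the board is locked in. Do not lift or tip the board, and leave everything else where it is.

Things in the scene. Friction and masses are not known exactly. Their poses are not given: they have to be found in the camera images.
- chest: open wooden chest fixed to the table, 220 mm wide (x), 400 mm long (y); origin under its centre, z up. The cover slides along its +y (roughly to the robot's left). Each long wall: outer cheek 74 mm high, 8 mm thick; inside it a rail 32 mm wide, top at 60 mm, with notches 8 mm deep. +y end wall (y 176 to 200 mm) 74 mm high; -y end wall and divider (y = 12 mm) 50 mm high
- cover: loose wooden board 200 (x) x 150 (y) x 12 mm, about 0.45 kg, on four 10 mm feet, with a raised field on top, 130 (x) x 105 (y) x 16 mm, flush with its -y edge. Origin: centre of the board's underside; axes as the chest's. Origin height 70 mm riding, 62 mm dropped (border then flush with the cheeks, field top at 90 mm). Starts 120 to 200 mm short of the seat; 2 mm side play; a few newtons slide it
- push_face (a point): middle of the flat upright trailing (-y) face of the cover, 130 mm wide and 28 mm high, the face to push on; this point is 20 mm above the board's underside
- seat (a point): where the cover's origin lies when its feet are down in the notches (chest x = 0, y = 95 mm, height 62 mm). The feet have 4 mm of play in the notches each way along y
- turn_button (a joint): angle of a dark wooden bar 64 x 18 x 12 mm (77 to 89 mm above the table) pivoted on the +y end wall. 0: along the end wall, peg towards chest -x (the robot); grows counter-clockwise from above; 1.57: points to chest -y over the dropped cover, 3 mm above its border. Stops at -0.6 and 1.62. Starts at -0.5 to 0, stays where left; 2 N at the peg moves it. An undropped cover blocks it
- button_pivot (a point): pivot of the turn-button (chest x = 0, y = 188 mm), at the height of the bar's underside
- button_peg (a point): top centre of the turn-button's upright round peg, 14 mm across, 22 mm tall above the bar (89 to 111 mm above the table), 40 mm from the pivot
- awl_a: awl with a dark wooden handle, 105 mm long, lying in the chest's left compartment; origin at the middle of its length, on its underside
- awl_b: awl with a lighter wooden handle, 105 mm long, lying in the chest's left compartment; origin at the middle of its length, on its underside
- spool: thread spool, 40 mm across, 36 mm tall, standing in the chest's right compartment; origin at the centre of its underside
- thread_cone: cone of grey thread, 64 mm across, 115 mm tall, standing beyond the chest; origin at the centre of its underside
- wax_tin: round metal tin, 68 mm across, 45 mm tall, off the chest's +y end; origin at the centre of its underside
- mallet: wooden mallet lying beyond the chest, head 75 x 115 x 75 mm, handle towards the chest's +y; origin at the centre of the head's underside
- crease_block: plain wooden block 50 x 90 x 35 mm off the chest's -y end; origin at the centre of its underside

How it is judged (in metres and radians):
On the way, in this order (a step that is already met when the one before it is completed fails the run):
1. the cover has dropped into its notches (horizontal distance between cover and seat below 0.007 m and height (world z) of cover below 0.065 m and angle between cover's own z axis and vertical below 0.02 rad), for 0.2 s.
2. the turn-button points over the cover (value of joint turn_button above 1.31 rad), for 0.2 s.
At the end, for the whole second after the job is handed in: The cover lies level and at rest in its notches (origin within 7 mm of the seat, less than 3 mm above its seated height), and the turn-button points over it, within 15 degrees of square (all of step 1 and value of joint turn_button above 1.31 rad and linear speed of cover below 0.02 m/s); the robot touches nothing.
It fails at once if the cover is lifted off the rails (12 mm or more above its riding height) (height (world z) of cover above 0.082 m).
It fails at once if the cover is tipped by more than 8 degrees (angle between cover's own z axis and vertical above 0.14 rad).
It fails at once if another thing is moved by more than 30 mm (distance of any of awl_a, awl_b, spool, thread_cone, wax_tin, mallet, crease_block from where it was at the start of the episode above 0.03 m).
It also fails if it takes over 54 s, if anything falls off the work surface, if the arm or the gripper's body presses on something with over 40 N, if the wrist force passes 120 N, or if a joint passes its speed limit or range.

ROBOT

A 6-joint arm with a two-finger parallel gripper is mounted at the origin on the work surface. World frame = base frame: x ahead of the robot, y to its left, z up, the work surface at z = 0. Lengths are in mm, angles in degrees, forces in N, time in s.
With the tool pointing down it reaches from about 300 to 850 mm from the base axis. Payload 4.2 kg.
Tool frame: the origin (TCP) lies on the centre line of the jaws, within the pads' length; the fingertips stand env.nose_length ahead of it and the grasp point (between the pads) lies 2 mm behind it (env.nose_length is the distance from the TCP to the fingertips, in mm); z points along the fingers, y is the direction in which the jaws open and shut (so a half turn about z gives the same grasp; the last joint's range is limited). The gripper opens to 91 mm and grips with 3 to 60 N. Pads are 32 mm wide; open, the fingers measure 118 mm over their backs; the gripper's body (76 mm by 178 mm) begins 60 mm behind the grasp point.
Start: joints at [-65.088, 18.312, 89.639, -0, 72.044, -1.146], TCP at [252.592, -516.564, 230.976] pointing down, gripper open.
Joint ranges: [-177.97, 177.97], [-48.28, 115.42], [12.27, 149.76], [-77.06, 257.06], [2.81, 150.46], [-146.56, 146.56]. Speed limits (degrees/s): [147.25, 147.25, 180, 180, 180, 180].

INTERFACE

Orientations are given as [roll, pitch, yaw] about the fixed x, y, z axes, in that order (R = Rz(yaw) Ry(pitch) Rx(roll)).
In Python, from workcell import env gives the robot as it stands. The module is installed in compiled form; this text tells all that it offers.
- The arm moves only by the tool jog_arm, never from a script. Its argument "deltas" is a list that holds one entry, the list of rows, each a list of 5 numbers: the shift along the tool's x, y, z in m, then the turn about the tool's z in degrees, then the finger opening in m, from 0 to 0.0912. A call has 1 to 20 rows; each row is the pose to reach, as a shift and turn from the pose commanded when the call began, along the tool's axes at that moment; what a row does not reach only later rows make up. A row lasts 1/12 s, in which the tool goes at most 41.7 mm and 7.16 degrees, less where a joint would pass 70% of its speed; a pose out of reach is approached as far as the arm can. A call with a gripper value outside its range is refused whole. The fingers move at their own pace and stop on an object; "grip_force" is the grip in N (left out, the last holds). Time passes only in rows, so rows that repeat a pose let the fingers close. It gives the time, the measured TCP pose, the force and the opening at its end, in the units of the state.
- env.state(): the state, without advancing time (a new reading comes with each control period).
- env.grab_frame(name): name is "side" or "top" or "wrist"; returns the picture (480x640x3 uint8, red, green, blue); there is no depth.
- env.camera_params(name): a dict with "fx", "fy", "cx", "cy" (pixels), "xyz" and "orientation" of the camera in the world. Camera axes: x right, y down, z forward; pixel columns grow to the right and rows downward; lengths in mm; the calibration is good to about 2 mm. A picture is of the moment at which its call begins: read the wrist's pose just before it. camera_params takes no time and is no camera call; for the wrist camera it gives the pose at the moment of the call.
- env.job_done(): hands the job in, once; it reports no verdict.
Trained networks look in the newest picture that a camera, given by its name, has taken for a name from the list of things; names that differ only in an ending like _2 or _b are one class to them, and where a whole thing is asked for, a point or a joint stands for the part that bears it (a point fixed in the world has none). Each returns a list of dicts, best first, with "conf" (0 to 1); they miss things now and then, are a little off and sometimes report something else, mostly with a low value. They report only what shows in the picture. A call takes as long as a camera call.
- env.look_for(camera, label): "xyz" ([x, y, z] in mm, in world coordinates, good to about 4 mm: the middle of the surface that is visible of it).
The state is a dict: "time_s": time; "qpos": joint angles; "qvel": joint speeds; "effort": joint torques, N m; "ee_pos": TCP position; "ee_rot": TCP orientation; "force": force on the tool from outside, world axes, zero at the start; "torque": the same for the moment, N m; "gripper_width": finger opening in mm.
Only numpy, scipy, OpenCV 4.12 (cv2) and the standard library are available. Lean on these libraries where they do the work, as an engineer would, in place of code of your own. Each camera call takes 0.05 s, during which the arm holds its last target.

## Working session

There is one attempt and no reset: what is moved stays moved. The work goes in short steps, Python scripts to look and compute and a tool call to move; the robot and the scene stay as the last step left them, time stands still between calls to the robot, and variables do not carry over. Pictures are saved under pics/ and viewed, and the job is handed in when it is done.

Besides the shell and the picture viewer there is one more tool, called after "Emit:" as a command line: name --argument value ..., lists and objects as JSON in quotes. jog_arm: Moves the arm, as the interface text tells. Its arguments: {"type":"object","properties":{"deltas":{"type":"array"},"grip_force":{"type":"number"}},"required":["deltas"]}

```bash
mkdir -p pics; python3 - <<'E'
from workcell import env
import cv2
print(env.state()); print(env.nose_length)
for c in ["side","top"]:
    im=env.grab_frame(c); cv2.imwrite(f"pics/{c}0.png",im[:,:,::-1]); print(c,env.camera_params(c))
    for l in ["cover","push_face","button_peg","button_pivot","chest","turn_button"]:
        try: print(l,[(d['xyz'],d['conf']) for d in env.look_for(c,l)][:2])
        except Exception as e: print(l,e)
E
```

```text
{'time_s': 0.0, 'qpos': array([-6.50869213e+01,  1.83508846e+01,  8.97072714e+01, -1.11190981e-03,
        7.20410780e+01, -1.14338549e+00]), 'qvel': array([ 0.00724107,  0.00655828,  0.06166732, -0.15258796, -0.02283458,
        0.05905366]), 'effort': array([-1.22617672e-03, -4.12464094e+01, -2.31970221e+01,  7.25454488e-02,
        4.58428706e-02, -1.29354348e-04]), 'ee_pos': array([ 252.39310073, -516.12335035,  230.12195344]), 'ee_rot': array([-1.79900765e+02, -9.23236833e-04,  2.60568071e+01]), 'force': array([ 0.0607454 ,  0.43943589, -0.39562768]), 'torque': array([ 0.04017151,  0.02090104, -0.02283926]), 'gripper_width': 91.47752424758076}
17.0
side {'fx': 564.4832264734216, 'fy': 564.4832264734216, 'cx': 318.51115095523494, 'cy': 230.94193879077827, 'xyz': array([ 120.83718599, -941.85570119,  815.15425971]), 'orientation': array([-124.57455738,    0.94877889,  -27.3925702 ])}
cover [([558.7, -28.9, 99.1], 0.85)]
push_face [([556.7, -28.2, 95.7], 0.92)]
button_peg []
button_pivot [([566.0, -99.9, 40.0], 0.86), ([560.7, -30.4, 99.6], 0.48)]
chest [([568.3, -100.6, 34.1], 0.69)]
turn_button [([515.3, -69.2, 44.2], 0.56)]
top {'fx': 558.2381521016703, 'fy': 558.2381521016703, 'cx': 319.23447903972703, 'cy': 237.1823046201836, 'xyz': array([ 434.06795641,   36.85384171, 1110.58971882]), 'orientation': array([-172.51049897,   -0.96155774,  -91.73103124])}
cover [([528.2, 13.7, 80.7], 0.9)]
push_face [([526.1, 11.7, 82.4], 0.91)]
button_peg [([589.7, 253.1, 89.9], 0.83)]
button_pivot [([572.0, 142.2, 49.5], 0.69)]
chest [([567.7, 142.1, 54.9], 0.9)]
turn_button [([594.2, 252.0, 92.2], 0.6)]
```

View pics/side0.png

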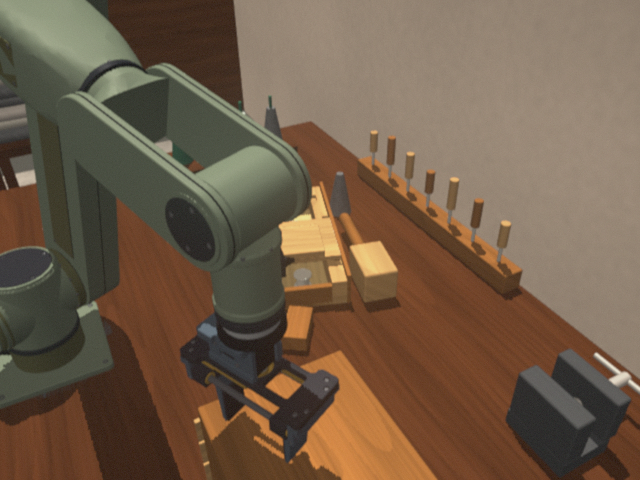

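View pics/top0.png

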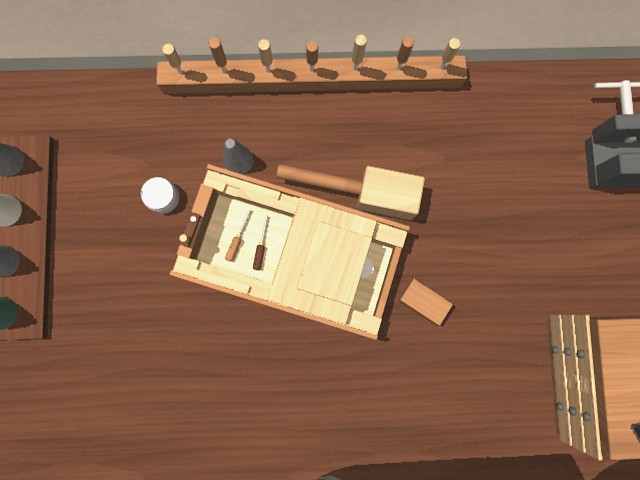

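The top view shows the chest tilted, with corners near (208,167), (172,273), (379,338) and (409,229). The cover is in its right half, the button at about (190,228), the tin at (160,195), the crease block at (427,302), and the spool partly hidden at (367,268). I'll enlarge it to get accurate corners.

```bash
python3 - <<'E'
import cv2
im=cv2.imread("pics/top0.png")
cv2.imwrite("pics/z1.png",cv2.resize(im[155:285,160:310],None,fx=5,fy=4.6*5/4.6,interpolation=cv2.INTER_CUBIC)[:600*2])
cv2.imwrite("pics/z1.png",cv2.resize(im[155:275,160:320],None,fx=5,fy=5,interpolation=cv2.INTER_CUBIC))
cv2.imwrite("pics/z2.png",cv2.resize(im[225:345,265:425],None,fx=5,fy=5,interpolation=cv2.INTER_CUBIC))
E
```

```text
(no output)
```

View pics/z1.png

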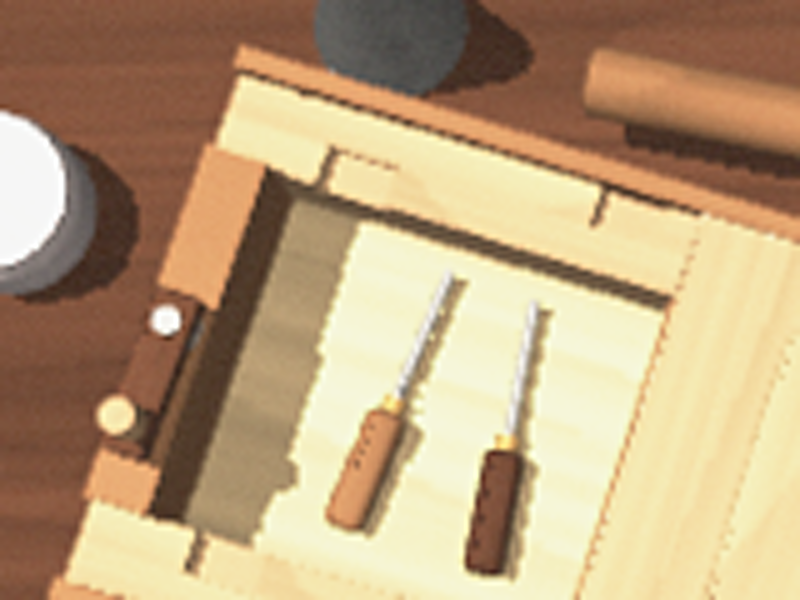

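View pics/z2.png

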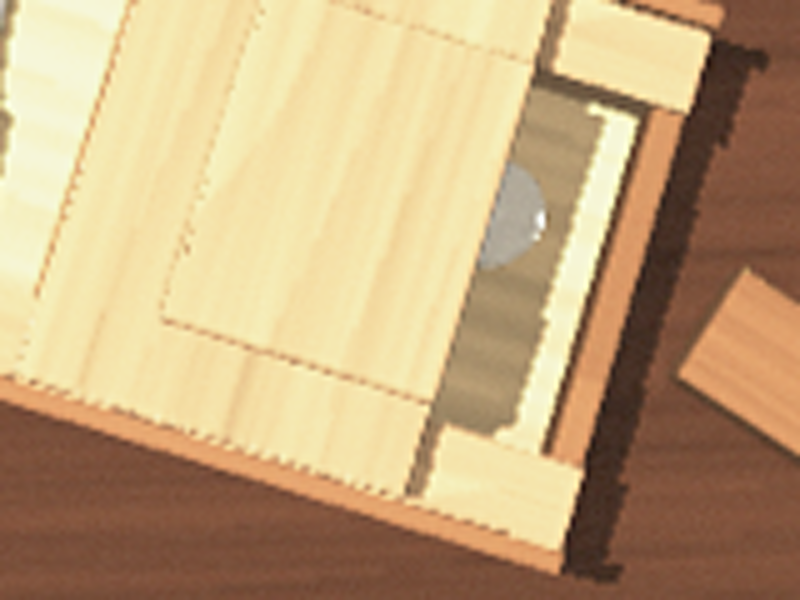

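```bash
cat > h.py <<'E'
import numpy as np
from scipy.spatial.transform import Rotation as R
from scipy.optimize import least_squares
def ray(cp,uv,z):
    M=R.from_euler('xyz',cp['orientation'],degrees=True).as_matrix()
    d=M@np.array([(uv[0]-cp['cx'])/cp['fx'],(uv[1]-cp['cy'])/cp['fy'],1.])
    o=np.array(cp['xyz']); return o+d*(z-o[2])/d[2]
def rot(a): return np.array([[np.cos(a),-np.sin(a)],[np.sin(a),np.cos(a)]])
E
python3 - <<'E'
from h import *
from workcell import env
cp=env.camera_params("top")
c=lambda p,o:(p[0]/5+o[0]-.4,p[1]/5+o[1]-.4)
A=(160,155);B=(265,225)
P=np.array([ray(cp,c(p,o),74)[:2] for p,o in [((240,45),A),((50,590),A),((725,8),B),((562,572),B)]])
L=np.array([[110,200],[-110,200],[110,-200],[-110,-200]])
f=lambda v:(P-(L@rot(v[2]).T+v[:2])).ravel()
s=least_squares(f,[560,140,-.2]);v=s.x;print(P,v,np.degrees(v[2]),s.fun)
inv=lambda p:(rot(v[2]).T@(p[:2]-v[:2]))
for n,p,o,z in [("peg",(120,413),A,111),("screw",(166,320),A,90),("f1",(533,62),B,98),("f2",(430,402),B,98),("bend",(408,493),B,82)]:
    w=ray(cp,c(p,o),z);print(n,w,inv(w))
E
```

```text
[[ 716.63205354  223.09864005]
 [ 511.49365395  293.99535721]
 [ 585.85981384 -155.41462075]
 [ 378.72017195  -84.79274632]] [ 5.48176423e+02  6.92216576e+01 -3.33921813e-01] -19.132310591312926 [-1.01858132  0.97671558  1.69115082 -0.2317275  -0.69052968  0.36914885
  0.01796017 -1.11413696]
peg [571.73298408 260.0433952  111.        ] [-40.28656739 188.00223297]
screw [608.78277689 247.87582581  90.        ] [ -1.29531849 188.64984516]
f1 [564.30330682 -79.38098062  98.        ] [  63.94072565 -135.10885998]
f2 [441.800127   -36.95897651  98.        ] [ -65.69974008 -135.18057413]
bend [409.24353825 -28.86151207  82.        ] [ -99.11199062 -138.200825  ]
```

Emit:
jog_arm --deltas '[[[0.028,-0.019,0,-3,0.04],[0.056,-0.038,0,-6,0.02],[0.084,-0.057,0,-10,0],[0.112,-0.076,0,-13,0],[0.14,-0.095,0,-16,0],[0.168,-0.114,0,-19,0],[0.196,-0.133,0,-22,0],[0.224,-0.152,0,-26,0],[0.252,-0.171,0,-29,0],[0.28,-0.19,0,-32,0],[0.308,-0.209,0,-35,0],[0.336,-0.228,0,-38,0],[0.364,-0.247,0,-42,0],[0.38,-0.258,0,-44,0],[0.391,-0.265,0,-44.8,0],[0.391,-0.265,0,-44.8,0],[0.391,-0.265,0,-44.8,0],[0.391,-0.265,0,-44.8,0]]]' --grip_force 20

```text
time_s: 2.2
ee_pos: [487.0, -107.3, 231.0]
ee_rot: [-180.0, 0.0, 70.8]
force: [0.8, -1.0, -1.2]
gripper_width: 0.4
```

Emit:
jog_arm --deltas '[[[0,0,0.03,0,0],[0,0,0.06,0,0],[0,0,0.09,0,0],[0,0,0.115,0,0],[0,0,0.13,0,0],[0,0,0.136,0,0],[0,0,0.136,0,0],[0,0,0.136,0,0]]]'

```text
time_s: 2.87
ee_pos: [487.8, -107.5, 95.6]
ee_rot: [179.9, 0.0, 70.8]
force: [-0.1, -0.9, 0.1]
gripper_width: 0.6
```

```bash
python3 - <<'E'
from workcell import env
import cv2
cv2.imwrite("pics/top1.png",cv2.resize(env.grab_frame("top")[145:345,140:440,::-1],None,fx=2.6,fy=2.6)); cv2.imwrite("pics/side1.png",cv2.resize(env.grab_frame("side")[150:390,200:440,::-1],None,fx=2.5,fy=2.5))
print(env.state()['ee_pos'])
E
```

```text
[ 488.36286525 -107.36303827   96.29573542]
```

View pics/top1.png

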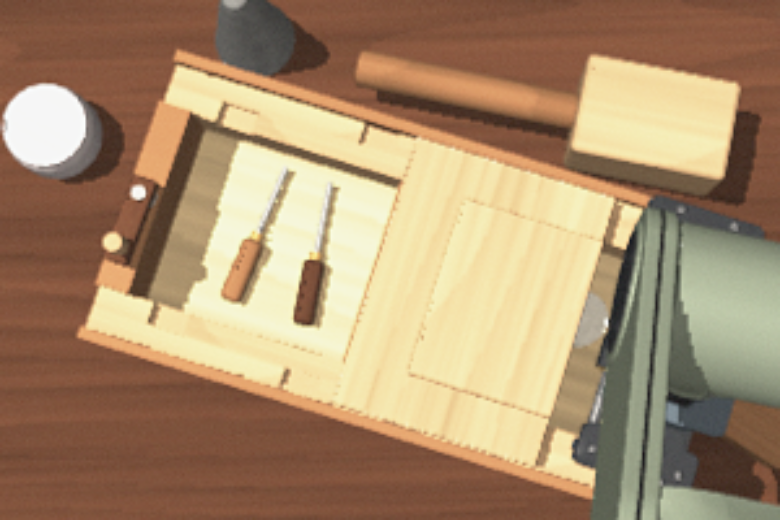

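View pics/side1.png

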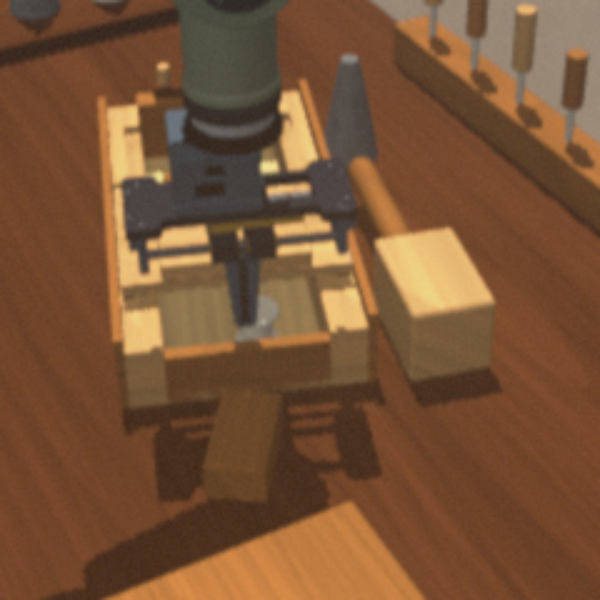

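The closed finger sits centred behind the trailing face with a clear gap. I'll push slowly next.

Emit:
jog_arm --deltas '[[[0.01,0,0,0,0],[0.02,0,0,0,0],[0.028,0,0,0,0],[0.034,0,0,0,0],[0.04,0,0,0,0],[0.046,0,0,0,0],[0.052,0,0,0,0],[0.058,0,0,0,0],[0.064,0,0,0,0],[0.07,0,0,0,0],[0.076,0,0,0,0],[0.082,0,0,0,0],[0.088,0,0,0,0],[0.094,0,0,0,0],[0.1,0,0,0,0]]]'

```text
time_s: 4.22
ee_pos: [520.1, -13.0, 95.5]
ee_rot: [180.0, 0.2, 71.0]
force: [-2.0, -6.5, 4.6]
gripper_width: 0.4
```

```bash
python3 - <<'E'
from workcell import env
import cv2
cv2.imwrite("pics/top2.png",cv2.resize(env.grab_frame("top")[145:345,140:440,::-1],None,fx=2.6,fy=2.6))
print(env.state()['ee_pos'],env.state()['force'])
E
```

```text
[520.50489537 -11.85436362  95.42299016] [-1.63464758 -4.09738873  3.75822096]
```

View pics/top2.png

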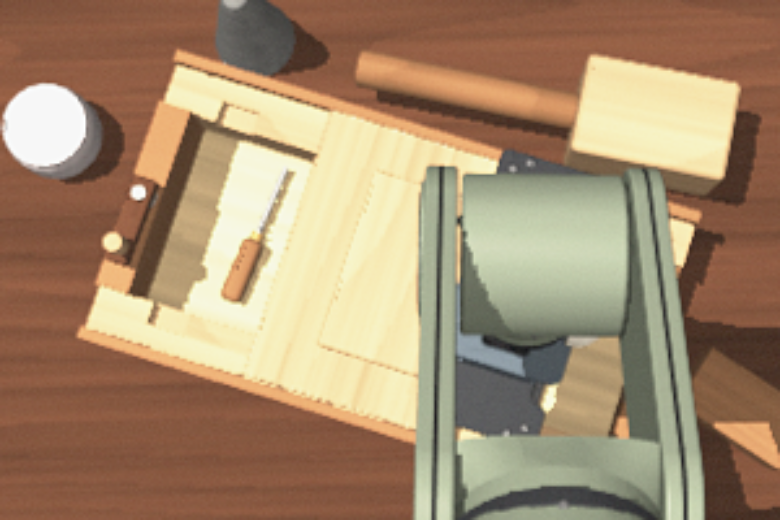

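Emit:
jog_arm --deltas '[[[0.006,0,0,0,0],[0.012,0,0,0,0],[0.018,0,0,0,0],[0.024,0,0,0,0],[0.03,0,0,0,0],[0.036,0,0,0,0],[0.042,0,0,0,0],[0.048,0,0,0,0],[0.054,0,0,0,0],[0.06,0,0,0,0],[0.064,0,0,0,0],[0.068,0,0,0,0],[0.072,0,0,0,0],[0.076,0,0,0,0],[0.08,0,0,0,0],[0.082,0,0,0,0],[0.084,0,0,0,0],[0.085,0,0,0,0]]]'

```text
time_s: 5.77
ee_pos: [547.5, 67.1, 95.4]
ee_rot: [-180.0, 0.2, 70.9]
force: [-3.0, -6.9, 6.1]
gripper_width: 0.3
```

```bash
python3 - <<'E'
from workcell import env
import cv2
cv2.imwrite("pics/top3.png",cv2.resize(env.grab_frame("top")[145:345,140:440,::-1],None,fx=2.6,fy=2.6)); cv2.imwrite("pics/side3.png",cv2.resize(env.grab_frame("side")[150:350,200:440,::-1],None,fx=3,fy=3))
print(env.state()['ee_pos'],env.state()['force'])
E
```

```text
[547.53262336  67.18669003  95.36323126] [-2.28739741 -6.47218932  5.51760013]
```

View pics/top3.png

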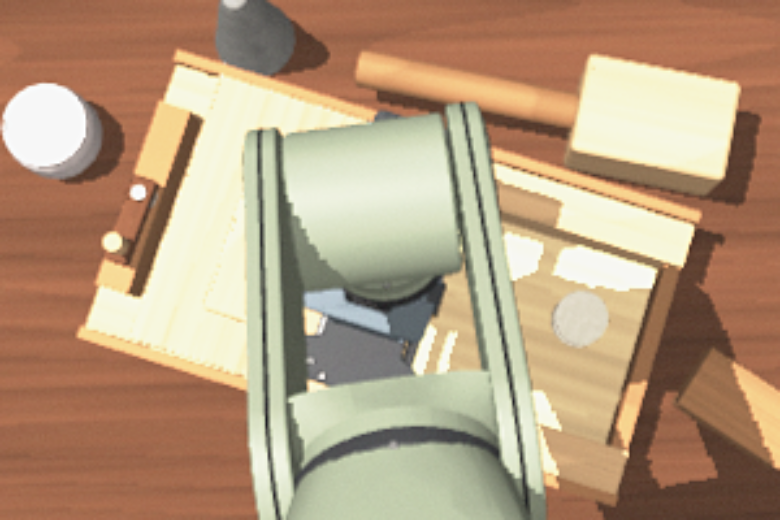

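View pics/side3.png

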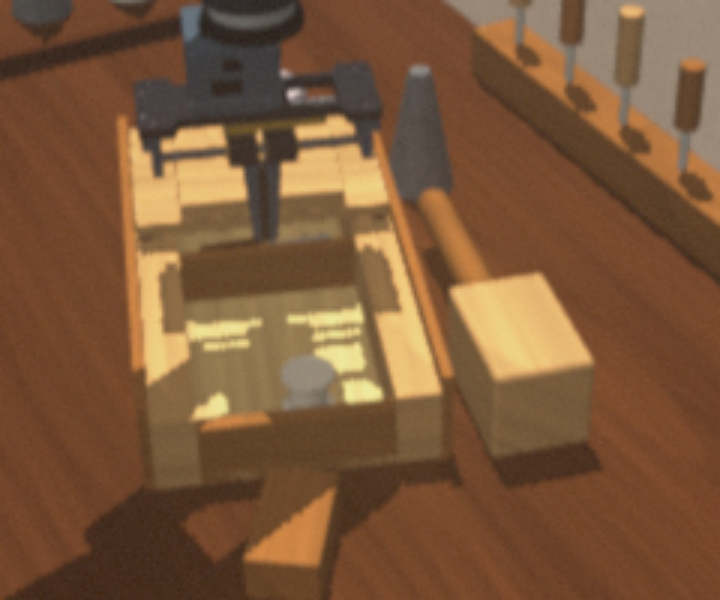

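Emit:
jog_arm --deltas '[[[0.001,0,0,0,0],[0.002,0,0,0,0],[0.003,0,0,0,0],[0.004,0,0,0,0],[0.005,0,0,0,0],[0.005,0,0,0,0]]]'

```text
time_s: 6.37
ee_pos: [549.4, 72.5, 94.9]
ee_rot: [-180.0, 0.1, 70.9]
force: [-1.7, -3.8, 2.2]
gripper_width: 0.5
```

```bash
python3 - <<'E'
from workcell import env
import cv2
cv2.imwrite("pics/side4.png",cv2.resize(env.grab_frame("side")[150:350,200:440,::-1],None,fx=3,fy=3))
print(env.state()['ee_pos'],env.state()['force'])
E
```

```text
[549.38141536  72.51319865  94.83957051] [-1.18044003 -3.90849957  1.77988054]
```

View pics/side4.png

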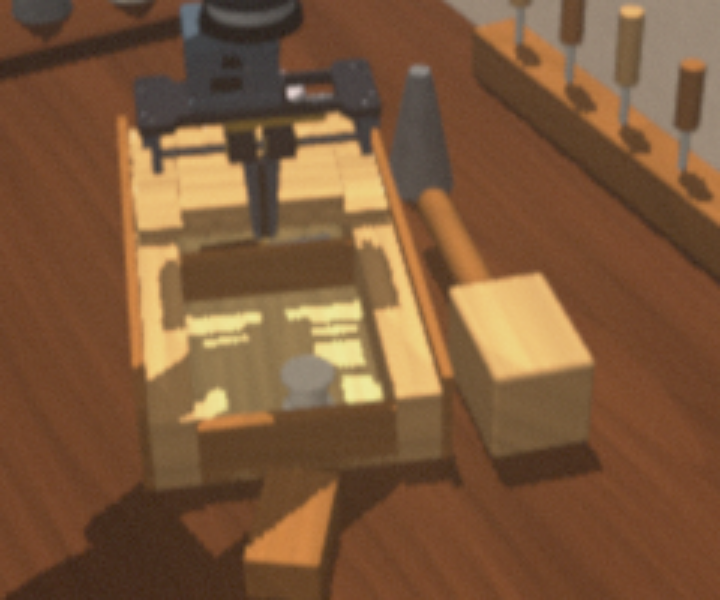

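Emit:
jog_arm --deltas '[[[-0.01,0,0,0,0],[-0.025,0,0,0,0],[-0.03,0,-0.02,0,0],[-0.03,0,-0.05,0,0],[-0.03,0,-0.08,0,0.01],[-0.01,0,-0.11,7,0.02],[0.02,-0.01,-0.135,14,0.035],[0.05,-0.02,-0.135,21,0.035],[0.08,-0.03,-0.135,28,0.035],[0.11,-0.035,-0.135,35,0.035],[0.14,-0.04,-0.135,42,0.035],[0.165,-0.04,-0.135,49,0.035],[0.18,-0.04,-0.135,56,0.035],[0.185,-0.04,-0.135,63,0.035],[0.185,-0.04,-0.135,70,0.035],[0.185,-0.04,-0.135,76,0.035],[0.185,-0.04,-0.135,76,0.035],[0.185,-0.04,-0.135,76,0.035]]]'

```text
time_s: 7.92
ee_pos: [572.6, 260.9, 229.8]
ee_rot: [-179.9, 0.0, -5.0]
force: [0.2, -0.1, -0.4]
gripper_width: 35.0
```

```bash
python3 - <<'E'
from workcell import env
import cv2
print(env.state()['ee_pos'],env.state()['ee_rot'],env.state()['qpos'])
for c in ["side","top","wrist"]:
    im=env.grab_frame(c); cv2.imwrite(f"pics/{c}5.png",im[:,:,::-1])
    for l in ["cover","button_peg"]: print(c,l,[(d['xyz'],d['conf']) for d in env.look_for(c,l)][:2])
E
```

```text
[572.59905964 260.88137623 229.7648193 ] [-1.79944077e+02  7.38669063e-03 -4.98660315e+00] [2.34205333e+01 2.32739146e+01 8.21962915e+01 5.46903490e-02
 7.45096931e+01 1.18392543e+02]
side cover [([567.5, 131.3, 80.3], 0.84)]
side button_peg [([584.0, 251.7, 89.5], 0.77)]
top cover [([574.4, 156.1, 72.4], 0.88)]
top button_peg [([597.3, 255.5, 92.6], 0.42)]
wrist cover [([602.6, 157.7, 84.7], 0.65), ([577.4, 34.3, 60.2], 0.5)]
wrist button_peg [([593.1, 255.3, 92.0], 0.58)]
```

View pics/side5.png

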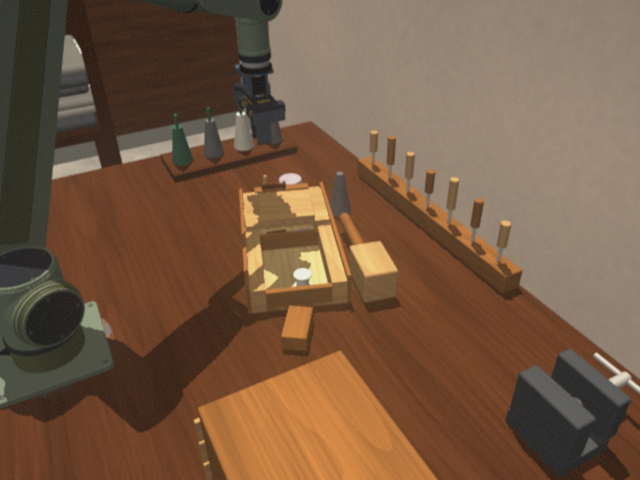

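View pics/top5.png

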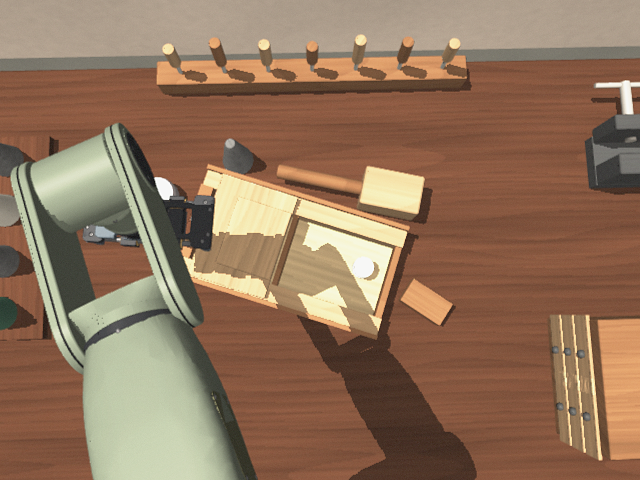

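View pics/wrist5.png

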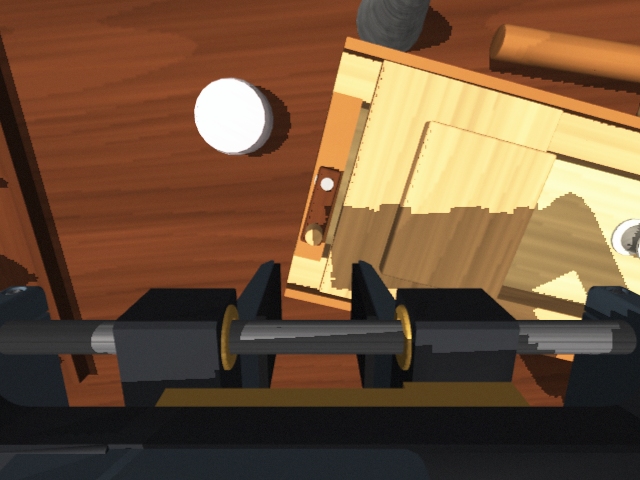

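The wrist view shows the board next to the end wall, the peg at about (313,236) between the fingers' directions, and the field corners near (430,121), (555,154) and (384,272). I'll check the drop numerically.

```bash
python3 - <<'E'
from h import *
from workcell import env
cp=env.camera_params("wrist");v=[548.18,69.22,-.33392]
inv=lambda p:(rot(v[2]).T@(p[:2]-np.array(v[:2])))
for z in (90,98):
    P=[inv(ray(cp,p,z)) for p in [(430,121),(555,154),(384,272)]]
    print(z,P,np.linalg.norm(P[0]-P[1]),np.linalg.norm(P[0]-P[2]))
w=ray(cp,(313,235),111);print("peg",w,inv(w))
for p in [(375,62),(327,184)]: print(inv(ray(cp,p,74 if p[0]==375 else 90)))
ct=env.camera_params("top")
for p in [(297,202),(265,298)]:
    print("board trailing",[inv(ray(ct,p,z)) for z in (74,82)])
E
python3 - <<'E'
import cv2
a=cv2.imread('pics/wrist5.png');cv2.imwrite('pics/wz.png',cv2.resize(a[20:300,280:640],None,fx=2.1,fy=2.1,interpolation=cv2.INTER_CUBIC))
E
```

```text
90 [array([ 67.38822413, 125.03215564]), array([67.68828382, 22.59539481]), array([-58.33768323, 123.54403197])] 102.43720030245484 125.7347139606135
98 [array([ 66.4856202, 127.2489904]), array([66.77750021, 27.60467366]), array([-55.81297685, 125.80143324])] 99.6447442364178 122.3071635817075
peg [576.8519732  261.56969804 111.        ] [-35.95415223 191.12244065]
[100.13977697 175.77304699]
[  2.10975081 189.21391771]
board trailing [array([89.33171918, 16.23569333]), array([87.892131 , 15.5857605])]
board trailing [array([-99.97693107,  17.72149942]), array([-99.95550803,  17.06009971])]
```

View pics/wz.png

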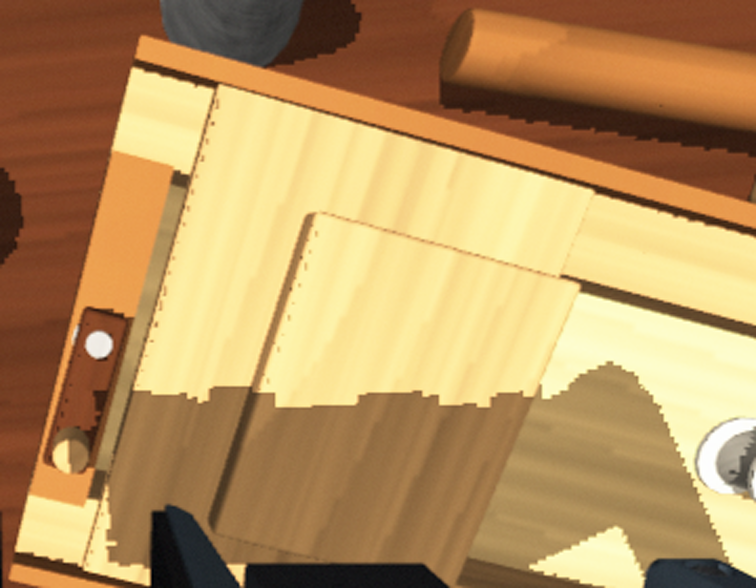

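The board is down: at z=90 the field's measured sides (102 and 126 mm) fit better than at the riding height, and its leading edge is at y=124–125 against 125 expected. I'll straddle the peg next.

Emit:
jog_arm --deltas '[[[0,0,0.03,0,0.035],[0,0,0.06,0,0.035],[0,0,0.085,0,0.035],[0,0,0.102,0,0.035],[0,0,0.112,0,0.035],[0,0,0.117,0,0.035],[0,0,0.117,0,0.035],[0,0,0.117,0,0.035]]]'

```text
time_s: 9.03
ee_pos: [573.3, 260.9, 113.9]
ee_rot: [-180.0, -0.1, -5.1]
force: [0.5, -0.3, -0.3]
gripper_width: 34.9
```

```bash
python3 - <<'E'
from workcell import env
from h import *
import cv2
s=env.state();print(s['ee_pos'],s['ee_rot'],s['force'])
im=env.grab_frame("wrist"); cv2.imwrite("pics/wrist6.png",im[:,:,::-1])
# plan rows: tool axes at yaw
c=np.array([548.18,69.22]);a=-.33392
p0=s['ee_pos'][:2];yaw=np.radians(s['ee_rot'][2])
tx=np.array([np.cos(yaw),np.sin(yaw)]);ty=np.array([np.sin(yaw),-np.cos(yaw)])
for i in range(0,16):
    th=np.radians(min(i*7,105)); lead=np.radians(0)
    q=np.array([-40*np.cos(th),188-40*np.sin(th)])
    w=rot(a)@q+c-p0
    print(i,i*7,np.round([w@tx,w@ty],1))
E
```

```text
[573.30294755 260.90948715 113.85795353] [-1.79956691e+02 -9.03997746e-02 -5.13899954e+00] [ 0.45429028 -0.31512922 -0.30312048]
0 0 [-1.2  1.1]
1 7 [-2.1  5.9]
2 14 [-2.4 10.8]
3 21 [-2.1 15.6]
4 28 [-1.2 20.4]
5 35 [ 0.3 25.1]
6 42 [ 2.3 29.5]
7 49 [ 4.8 33.7]
8 56 [ 7.9 37.5]
9 63 [11.4 40.9]
10 70 [15.2 43.9]
11 77 [19.5 46.4]
12 84 [23.9 48.3]
13 91 [28.6 49.7]
14 98 [33.4 50.5]
15 105 [38.3 50.7]
```

View pics/wrist6.png

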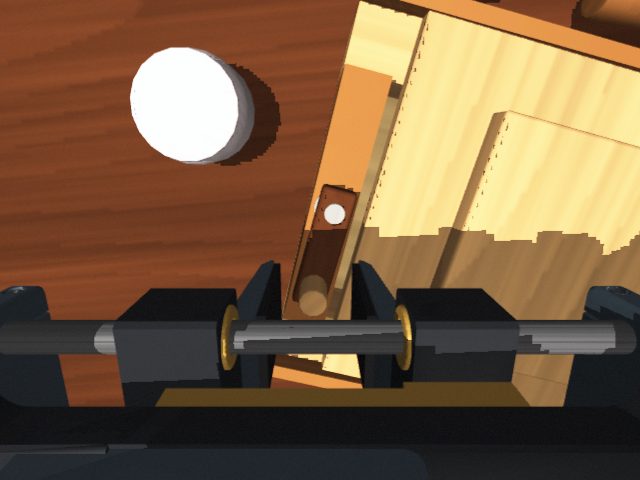

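The peg at (313,296) is between the fingers. I'll sweep along the arc around the pivot, turning the tool with it.

Emit:
jog_arm --deltas '[[[-0.002,0.006,0,-3,0.035],[-0.002,0.011,0,-6,0.035],[-0.002,0.016,0,-11,0.035],[-0.001,0.02,0,-17,0.035],[0.0,0.025,0,-23,0.035],[0.002,0.0295,0,-29,0.035],[0.005,0.0335,0,-35,0.035],[0.008,0.0375,0,-42,0.035],[0.0115,0.041,0,-49,0.035],[0.015,0.044,0,-56,0.035],[0.0195,0.0465,0,-63,0.035],[0.024,0.0485,0,-70,0.035],[0.0285,0.0495,0,-76,0.035],[0.032,0.0505,0,-79,0.035],[0.032,0.0505,0,-79,0.035],[0.032,0.0505,0,-79,0.035]]]'

```text
time_s: 10.42
ee_pos: [600.4, 207.5, 114.0]
ee_rot: [179.9, -0.1, 73.8]
force: [-0.2, -0.8, 0.1]
gripper_width: 35.0
```

```bash
python3 - <<'E'
from workcell import env
from h import *
import cv2
s=env.state();print(s['ee_pos'],s['ee_rot'],s['force'])
w=np.array(s['ee_pos'][:2])-[548.18,69.22];print(rot(-.33392).T@w)
im=env.grab_frame("wrist"); cv2.imwrite("pics/wrist7.png",im[:,:,::-1])
E
```

```text
[600.35628748 207.5483291  114.00043015] [ 1.79917805e+02 -5.29271597e-02  7.37606769e+01] [-0.19988429 -0.77441547  0.12774451]
[  3.95734771 147.78846709]
```

View pics/wrist7.png

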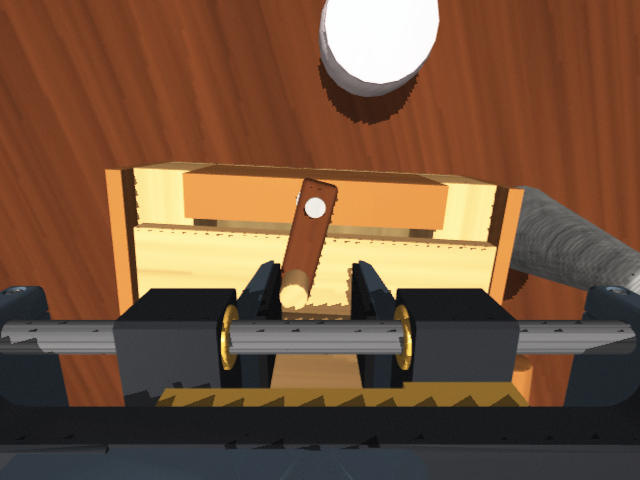

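The bar is swung most of the way, with the peg at (294,290) against the rear finger. About 7 mm more across is needed.

Emit:
jog_arm --deltas '[[[0,0.002,0,0,0.035],[0,0.004,0,0,0.035],[0,0.0055,0,0,0.035],[0,0.007,0,0,0.035],[0,0.007,0,0,0.035],[0,0.007,0,0,0.035],[0,0.007,0,0,0.035]]]'

```text
time_s: 11.05
ee_pos: [607.0, 205.6, 112.8]
ee_rot: [180.0, -0.0, 73.8]
force: [-1.2, -0.8, -0.5]
gripper_width: 35.1
```

```bash
python3 - <<'E'
from workcell import env
from h import *
import cv2
s=env.state();print(s['ee_pos'],s['ee_rot'],s['force'])
v=[548.18,69.22,-.33392];w=np.array(s['ee_pos'][:2])-v[:2];print(rot(-.33392).T@w)
im=env.grab_frame("wrist"); cv2.imwrite("pics/wrist8.png",im[:,:,::-1])
E
```

```text
[606.97958249 205.55858744 112.83837562] [ 1.79968198e+02 -1.30988901e-02  7.38484282e+01] [-1.17722464 -0.83503054 -0.46233387]
[ 10.86693976 148.07940757]
```

View pics/wrist8.png

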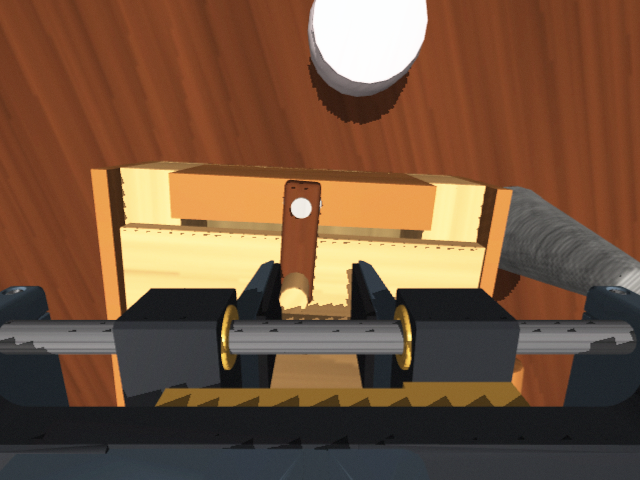

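The bar now stands square to the end wall. I'll centre the jaws off the peg and lift clear.

Emit:
jog_arm --deltas '[[[0,-0.004,0,0,0.035],[0,-0.008,0,0,0.035],[0,-0.009,0,0,0.035],[0,-0.009,-0.015,0,0.035],[0,-0.009,-0.04,0,0.035],[0,-0.009,-0.07,0,0.035],[0,-0.009,-0.1,0,0.035],[0,-0.009,-0.12,0,0.035],[0.03,-0.009,-0.13,0,0.035],[0.06,-0.02,-0.13,0,0.035],[0.09,-0.04,-0.13,0,0.035],[0.1,-0.05,-0.13,0,0.035],[0.1,-0.05,-0.13,0,0.035],[0.1,-0.05,-0.13,0,0.035]]]'

```text
time_s: 12.27
ee_pos: [586.0, 315.7, 242.8]
ee_rot: [180.0, 0.1, 74.0]
force: [1.0, 0.6, 0.3]
gripper_width: 35.5
```

```bash
python3 - <<'E'
from workcell import env
import cv2
s=env.state();print(s['ee_pos'],s['force'])
for c in ["wrist","top","side"]:
    im=env.grab_frame(c); cv2.imwrite(f"pics/{c}9.png",im[:,:,::-1])
E
```

```text
[586.04441004 315.69661136 242.82400006] [0.99084453 0.62046206 0.33739896]
```

View pics/wrist9.png

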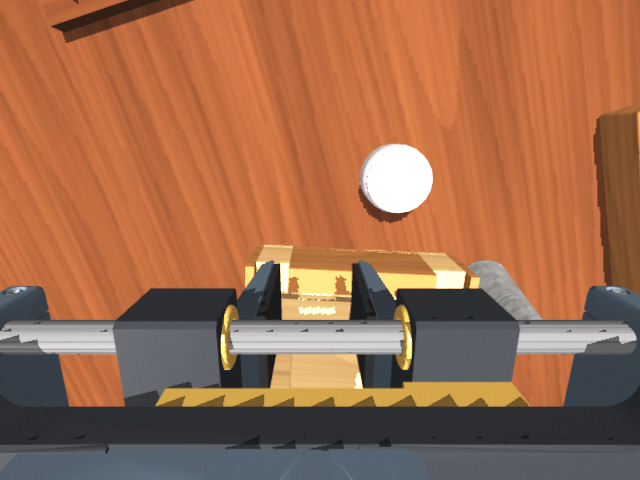

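View pics/top9.png

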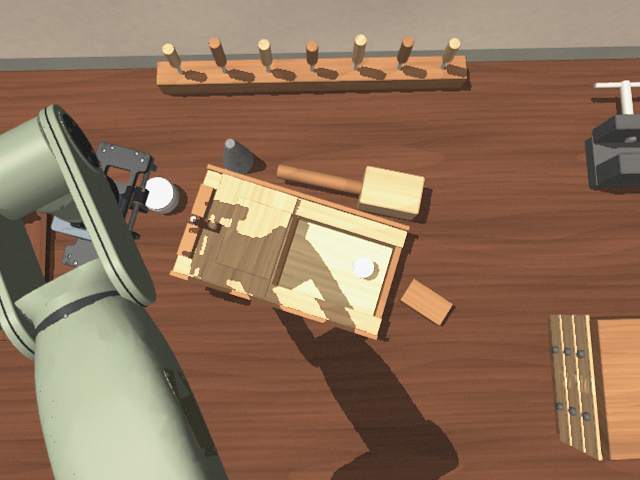

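View pics/side9.png

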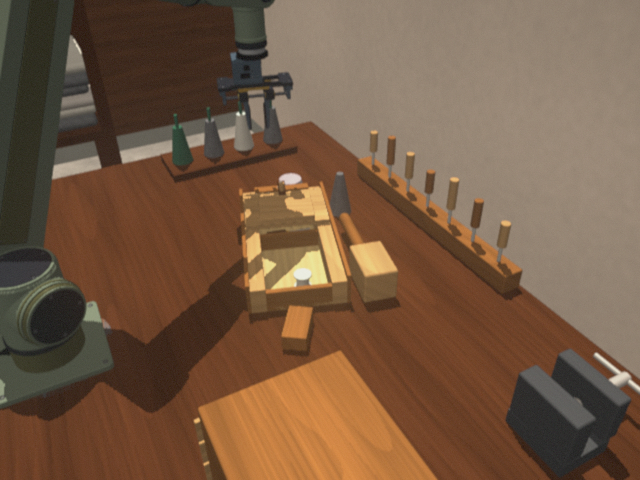

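The arm is clear and nothing else has moved. The bar runs from the screw near (194,219) over the board towards about (213,225). I'll enlarge it to measure the angle.

```bash
python3 - <<'E'
import cv2
im=cv2.imread("pics/top9.png")
cv2.imwrite("pics/z9.png",cv2.resize(im[195:245,170:237],None,fx=11,fy=11,interpolation=cv2.INTER_CUBIC))
E
```

```text
(no output)
```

View pics/z9.png

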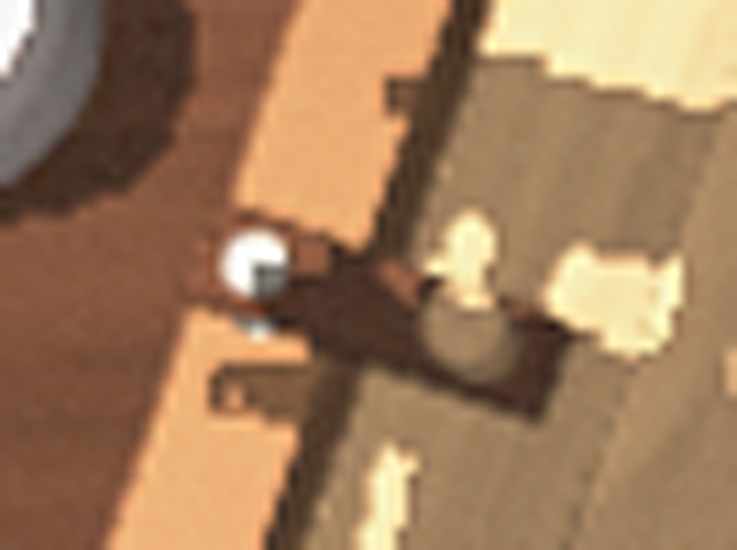

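```bash
python3 - <<'E'
from h import *
from workcell import env
cp=env.camera_params("top");v=[548.18,69.22,-.33392]
f=lambda x,y,z:rot(v[2]).T@(ray(cp,(x/11+170-.45,y/11+195-.45),z)[:2]-np.array(v[:2]))
p=f(470,330,111);s=f(255,265,90);print(p,s,"theta",np.arctan2(-(p[1]-s[1]),-(p[0]-s[0])), np.arctan2(-(p[1]-188),-p[0]))
a,b=f(190,298,89),f(540,415,89);d=b-a;print("edge",np.degrees(np.arctan2(-d[1],-d[0])))
t=env.camera_params("top")
print([f((x-170)*11,(y-195)*11,74) for x,y in [(297,202),(265,298)]])
print(env.state()['time_s'])
E
```

```text
[ -2.9895273  146.40030451] [ -1.40900793 188.74473158] theta 1.5334883239148809 1.4990554948464248
edge 88.95681069515014
[array([89.89818122, 17.30763868]), array([-99.44082235,  18.76869985])]
12.4167
```

Three estimates put the button at 86–89°, and the board's trailing edge is at about y=18–20, so I'm handing in.

```bash
python3 - <<'E'
from workcell import env
print(env.job_done())
E
```

```text
the job is handed in; nothing more can be done
None
```

I pushed the cover board along the rails with the closed fingertips until it dropped into its notches. I then swung the turn-button round by its peg, with the jaws open either side of it, and lifted clear. I handed the job in at about 12.4 s of the 54 s allowed; no verdict is reported.

**Board:** it looks fully down and seated. The wrist camera puts the field's leading edge at chest y = 123.5–125 mm, against 125 mm when seated. Its measured size fits the dropped height better than the riding height. The last top view puts the board's trailing edge at about 17–19 mm, against 20 mm. I read this as measurement error, well within the 7 mm limit.

**Button:** three estimates from the last top view gave 1.50, 1.53 and 1.55 rad. They differ by about 3° but are all well above the 1.31 rad needed.

**Everything else:** nothing outside the board and button appears to have moved, by eye in the last pictures. The two awls are now hidden under the board, so I could not check them at the end. The fingertips finished about 226 mm above the table, touching nothing.

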